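Gauge the drilled hole in the relief panel through the pointing bridge

ROBOT

A 6-joint arm with a two-finger parallel gripper is mounted at the origin on the work surface. World frame = base frame: x ahead of the robot, y to its left, z up, the work surface at z = 0. Lengths are in mm, angles in rad, forces in N, time in s.
With the tool pointing down it reaches from about 300 to 775 mm from the base axis. Payload 14.6 kg.
Tool frame: the origin (TCP) lies on the centre line of the jaws, within the pads' length; the fingertips stand 19 mm ahead of it and the grasp point (between the pads) is the TCP (bot.tip_reach is the distance from the TCP to the fingertips, in mm); z points along the fingers, y is the line along which they close (so a half turn about z gives the same grasp; the last joint's range is limited). The gripper opens to 85 mm and grips with 20 to 120 N. Pads are 22 mm wide; open, the fingers measure 114 mm over their backs; the gripper's body (76 mm by 85 mm) begins 54 mm behind the grasp point. The pads swing forward as they close: fully open they stand 13 mm farther back than shut.
Start: joints at [-1.217, 0.3, 1.521, -0, 1.321, -0.067], TCP at [224.662, -502.012, 250.281] pointing down, gripper open.
Joint ranges: [-3.03, 3.03], [-0.79, 2.21], [0.23, 2.52], [-1.04, 4.18], [0, 3.07], [-2.55, 2.55]. Speed limits (rad/s): [2.22, 2.22, 2.57, 3.14, 3.14, 3.14].

INTERFACE

Orientations are given as a unit quaternion [w, x, y, z].
In Python, from rig import bot gives the robot as it stands. Calls block until the motion is done:
- bot.move_to(position, orientation): joint-space move of the TCP to a pose.
- bot.servo_line(position, attitude=None, speed=150, until_force=None): straight line of the TCP; attitude=None keeps the orientation; speed is the mean speed in mm/s. With until_force (N) it stops when the force on the tool has changed by that much, and returns True; else False.
- bot.move_joints(angles): joint-space move.
- bot.move_gripper(opening, grip_force=None): finger opening in mm; grip_force is the grip in N (None keeps the last); returns when the fingers have stopped.
- bot.dwell(seconds).
- bot.ik(position, orientation): joint angles nearest the present ones, or None.
- bot.read_state(): the state.
- bot.read_camera(name): name is "scene" or "top" or "wrist"; returns a dict with "image" (480x640x3 uint8, blue, green, red), "depth" (480x640 float32, mm along the optical axis (not along the pixel's ray), 0 where there is no reading), "fovy" (degrees; the focal length in pixels is half the picture's height over the tangent of half this angle, whatever the lens; pixels are square), "cx", "cy" (the principal point, pixels), "eye" and "attitude" of the camera in the world; the wrist camera has in their place "mount" (4x4, takes a point from camera to tool coordinates, whose origin is the TCP and whose axes are the flange's). Camera axes: x right, y down, z forward; pixel columns grow to the right and rows downward; lengths in mm; the calibration is good to about 2 mm. The wrist camera is an equidistant fisheye: a pixel r from the principal point sees the ray r / f radians off the axis. A picture is of the moment at which its call begins: read the wrist's pose just before it.
A pose or a line that the arm cannot do raises bot.MotionError and nothing moves.
- bot.finish_job(): hands the job in; it is judged then, once.
The state is a dict: "clock": time; "joint_positions": joint angles; "qvel": joint speeds; "effort": joint torques, N m; "ee_pos": TCP position; "tool_rot": TCP orientation; "ft_force": force on the tool from outside, world axes, zero at the start; "moment": the same for the moment, N m; "grip_width": finger opening in mm; "grip_force": force on a finger pad.
Only numpy, scipy, OpenCV 4.12 (cv2) and the standard library are available. Lean on these libraries where they do the work, as an engineer would, in place of code of your own. Each camera call takes 0.05 s, during which the arm holds its last target. There are 200 camera calls.

TASK

Turn the black handwheel on the pointing bridge until its brass guide tube stands centred over the drilled hole in the limestone panel. Only then take the gauge rod from the wooden rack, lower it down the guide tube until its collar sits fully home on the mouth of the tube, draw it straight out again without disturbing its needle, and hold it level in the air, more than 25 cm above the bench and clear of everything, so that the needle can be read. Finish like that, still holding the rod and keeping still, with the tube left over the hole; do not push the other tools about.

Things in the scene. Friction and masses are not known exactly. Their poses are not given: they have to be found in the camera images.
- bridge: the fixed pointing bridge: an aluminium beam (40 x 40 mm, underside 100 mm and top 140 mm above the bench) along its own y axis, carried on two grey feet at y = -192 and +192 mm, over the stone panel. Origin on the bench under the middle of the beam; z up, -x is the side towards the robot. A 62 mm square grey drive head (top at 145 mm) at its -y end carries the handwheel.
- wheel_rim (a point): centre of the rim of the black disc handwheel on top of the drive head, 169 mm above the bench. Vertical axis; round rim 63 mm in diameter and 18 mm high (160 to 178 mm above the bench), free all round, 15 mm clear above the drive head, to be gripped across its diameter from above. Turns with drag (about 0.35 N m) and stays where it is left.
- wheel (a joint): angle of the handwheel in rad, 0 at the start (carriage parked next to the wheel), end stop at 5; grows as it is turned clockwise seen from above. It drives a toothed belt: each rad carries the carriage and its guide tube 25 mm along the bridge's +y, away from the wheel.
- tube_mouth (a point): centre of the top rim (mouth) of the upright brass guide tube on the carriage, 140 mm above the bench and 55 mm from the beam's middle line on the robot's side. Tube 45 mm long, bore 15 mm, mouth flared to 24 mm bore and 32 mm outside; its lower end is 20 mm above the face of the stone. Beam and carriage rise to 154 mm beside it, from 24 mm away on its +x side.
- panel: the fixed limestone relief panel, 240 x 260 x 75 mm, under the bridge. Origin on the bench straight below the drilled hole.
- hole_mouth (a point): centre of the mouth of the 30 mm drilled hole in the panel, 75 mm above the bench; the hole is 45 mm deep and always lies on the line along which the guide tube travels, 45 to 90 mm from its start.
- rack: the fixed wooden bench rack, 240 x 75 mm, its top board 135 mm above the bench with a row of holes along its own x axis. Origin on the bench under its middle. The gauge rod stands in the hole at x = -80 mm, two steel chisels at x = +20 and x = +70 mm (tops 170 and 160 mm above the bench).
- gauge_rod: the gauge rod, about 0.13 kg, standing upright in the rack (hole 16 mm, so it may lean a little). Origin: centre of the underside of its steel collar (30 mm diameter, 8 mm thick), which rests on the rack; own z points up along the handle. Below the collar a steel rod 12 mm in diameter reaches to z = -92 mm, then the needle to z = -122 mm.
- handle_mid (a point): middle of the rod's wooden handle: 17 x 17 mm square, sides along the rod's own x and y, 86 mm long (14 to 100 mm above the collar's underside; this point at 57 mm).
- needle_tip (a point): point of the needle, 6 mm in diameter and 30 mm long at the start, at the foot of the rod: 122 mm below the collar's underside at the start, 110 mm when read.
- needle (a joint): how far the needle has been pushed into the rod, in m: 0 at the start (fully out), at most 0.028. It slides with 2 N of friction and stays where it was pushed; with the collar home over the hole, the bottom of the hole pushes it in 12 mm.
- point_chisel: steel chisel, 13 mm thick, 170 mm long, upright in the rack at x = +20 mm (bystander). Origin at its lower end.
- claw_chisel: steel chisel, 13 mm thick, 160 mm long, upright in the rack at x = +70 mm (bystander). Origin at its lower end.
- mallet: round iron mallet with wooden handle, 185 mm long along own x, 60 mm high, lying on the bench in front of the wheel (bystander). Origin under its middle.
- dust_brush: dusting brush, 200 mm long, 20 mm high, lying behind the bridge (bystander). Origin under its middle.
- sanding_block: cork sanding block, 45 x 85 x 28 mm, in front of the rack (bystander). Origin under its middle.
- offcut: limestone offcut, 60 x 80 mm, 50 mm high, behind the rack (bystander). Origin under its middle.
- rasp: stone rasp, 180 mm long, 16 mm high, lying on the panel's edge nearest the robot (bystander). Origin under its middle.
- pencil: flat carpenter's pencil, 140 mm long, 7 mm high, lying on the panel next to the rasp (bystander). Origin under its middle.
Not all that is in view belongs to the job. What is shaped like the gauge_rod but green is not meant.

How it is judged:
By the outcome, as a careful person would: the job done as asked, in the order asked, and still so for the second after the job is handed in, while the arm keeps its last pose, push and grip.
It also fails if it takes over 72 s, if anything falls off the work surface, if the arm or the gripper's body presses on something with over 40 N, if the wrist force passes 120 N, or if a joint passes its speed limit or range.

## Working session

There is one attempt and no reset: what is moved stays moved. The work goes in short steps, each a Python script; the robot and the scene stay as the last script left them, time stands still between calls to the robot, and variables do not carry over. Pictures are saved under pics/ and viewed, at most 13 in all, crops included, and the job is handed in when it is done.

```bash
mkdir -p pics
cat > h.py <<'E'
import numpy as np, cv2
from rig import bot
from scipy.spatial.transform import Rotation as R
def rot(q): return R.from_quat([q[1],q[2],q[3],q[0]]).as_matrix()
def quat(M):
    q=R.from_matrix(M).as_quat(); return [q[3],q[0],q[1],q[2]]
def snap(n,name):
    s=bot.read_state(); c=bot.read_camera(n); cv2.imwrite(f'pics/{name}.png',c['image'])
    c['f']=240/np.tan(np.radians(c['fovy'])/2)
    if n=='wrist':
        T=np.eye(4);T[:3,:3]=rot(s['tool_rot']);T[:3,3]=s['ee_pos'];T=T@c['mount'];c['E']=T[:3,3];c['R']=T[:3,:3]
    else: c['E']=np.array(c['eye']);c['R']=rot(c['attitude'])
    c['n']=n; np.save(f'pics/{name}.npy',c,allow_pickle=True); return c
def load(name): return np.load(f'pics/{name}.npy',allow_pickle=True).item()
def ray(c,u,v):
    d=np.array([u-c['cx'],v-c['cy']],float)
    if c['n']=='wrist':
        r=np.hypot(*d);t=r/c['f'];k=np.array([*(d/max(r,1e-9)*np.sin(t)),np.cos(t)])
    else: k=np.array([*(d/c['f']),1.])
    return c['R']@k
def atz(c,u,v,z):
    r=ray(c,u,v); return c['E']+r*(z-c['E'][2])/r[2]
def dep(c,u,v):
    d=c['depth'][int(round(v)),int(round(u))]; k=c['R'].T@ray(c,u,v); return c['E']+c['R']@(k/k[2]*d)
def tri(obs):
    A=np.zeros((3,3));b=np.zeros(3)
    for c,u,v in obs:
        r=ray(c,u,v);r/=np.linalg.norm(r);P=np.eye(3)-np.outer(r,r);A+=P;b+=P@c['E']
    return np.linalg.solve(A,b)
def proj(c,p):
    k=c['R'].T@(np.array(p)-c['E'])
    if c['n']=='wrist':
        r=np.hypot(k[0],k[1]);t=np.arctan2(r,k[2]);return c['cx']+k[0]/r*t*c['f'],c['cy']+k[1]/r*t*c['f']
    return c['cx']+k[0]/k[2]*c['f'],c['cy']+k[1]/k[2]*c['f']
E
python3 - <<'E'
from h import *
for n in ('top','scene'):
    c=snap(n,n); print(n,c['f'],c['E'],c['R'].round(3).tolist(),c['cx'],c['cy'])
print(bot.read_state())
E
```

```text
top 534.1401672428825 [ 299.26688869   63.39745438 1643.47815603] [[-0.015, -0.985, 0.173], [-1.0, 0.015, -0.002], [-0.001, -0.173, -0.985]] 321.7733294723354 237.14718511846905
scene 498.8917894197492 [1001.40964574 -635.61469455  992.41143218] [[0.838, 0.404, -0.366], [0.545, -0.598, 0.588], [0.019, -0.693, -0.721]] 325.8192268025304 241.26853269029436
{'clock': 0.1, 'joint_positions': array([-1.21657416e+00,  3.00403655e-01,  1.52152996e+00, -3.16154001e-05,
        1.32067983e+00, -6.65762171e-02]), 'qvel': array([-0.00084589, -0.00434186, -0.00301949, -0.00018728,  0.00102196,
       -0.00108277]), 'effort': array([ 4.79782211e-04, -5.44380248e+01, -3.62367582e+01, -8.60533805e-05,
        3.07014750e-03,  2.33864239e-05]), 'ee_pos': array([ 224.60603818, -501.83986028,  249.77992187]), 'tool_rot': array([-5.02931222e-04,  9.77946674e-01,  2.08854114e-01, -8.83095472e-05]), 'ft_force': array([-0.51408965,  0.14534358, -0.93221652]), 'moment': array([ 0.01824846, -0.01539755, -0.01058256]), 'grip_force': 0.0, 'grip_width': 85.60752222181739}
```

View pics/top.png

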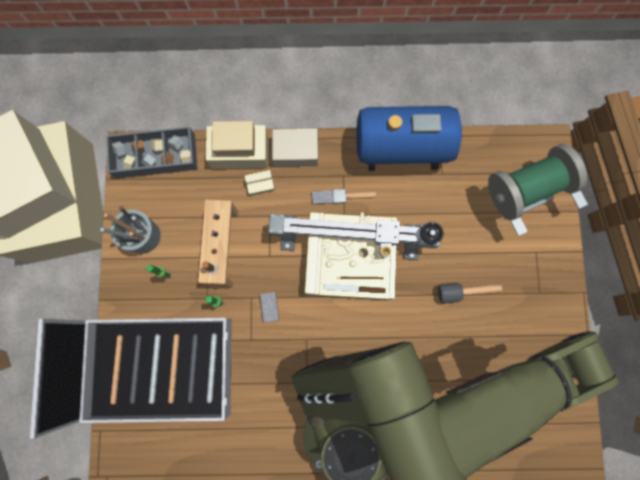

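View pics/scene.png

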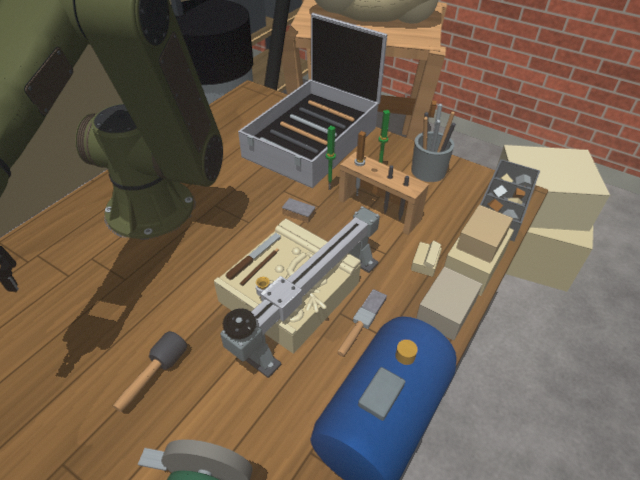

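Top view: the wheel is at (431,233), the brass tube at (386,252) and the drilled hole at (364,253). There are three rod-like things: a brown-handled one in the rack at (207,267), and green ones at (157,271) and (213,301) standing outside the rack. The brown one in the rack fits the description, and I'll confirm it up close.

Run:
```python
from h import *
t=load('top');s=load('scene')
for n,a,z in (('wheel',(431,233),178),('tube',(386,252),140),('hole',(364,253),75),('footfar',(277,225),145),('rod',(207,267),235),('rackA',(217,205),135),('rackB',(213,282),135)):
    print(n,atz(t,*a,z).round(0),dep(t,*a).round(0))
print(tri([(t,431,233),(s,239,323)]),tri([(t,386,252),(s,264,283)]))
w=atz(t,431,233,178);h=atz(t,386,252,140)
q=quat(R.from_euler('x',180,degrees=True).as_matrix())
# look from above the tube/hole & wheel
st=bot.read_state();M=bot.read_camera('wrist')['mount'];print(np.round(M,3))
p=np.array([(w[0]+h[0])/2-0,(w[1]+h[1])/2,330])
for yaw in (0,90,-90,180):
    Q=quat(R.from_euler('z',yaw,degrees=True).as_matrix()@rot(q));print(yaw,bot.ik(p,Q))
```

```text
wheel [ 564. -244.  178.] [ 562. -243.  184.]
tube [ 518. -122.  140.] [ 527. -130.   73.]
hole [525. -64.  75.] [531. -68.  34.]
footfar [600. 188. 145.] [599. 188. 145.]
rod [471. 366. 235.] [471. 366. 234.]
rackA [663. 362. 135.] [664. 363. 132.]
rackB [440. 370. 135.] [440. 369. 137.]
[ 564.33235108 -246.75547807  170.30504938] [ 520.25997855 -120.52892895  134.49457944]
[[ 1.00000e-03 -9.66000e-01 -2.60000e-01  6.54580e+01]
 [ 1.00000e+00  1.00000e-03 -0.00000e+00 -1.98300e+00]
 [ 0.00000e+00 -2.60000e-01  9.66000e-01 -1.23134e+02]
 [ 0.00000e+00  0.00000e+00  0.00000e+00  1.00000e+00]]
0 [-3.90763358e-01  3.00952502e-01  1.33631618e+00 -4.44089210e-16
  1.50432398e+00  1.18003297e+00]
90 [-0.39076336  0.3009525   1.33631618  0.          1.50432398 -0.39076336]
-90 None
180 [-0.39076336  0.3009525   1.33631618  0.          1.50432398 -1.96155969]
```

Run:
```python
from h import *
q=quat(R.from_euler('x',180,degrees=True).as_matrix())
for n,p in (('w1',[450,-200,300]),('w2',[450,-80,300])):
    bot.move_to(p,q); bot.dwell(.3); snap('wrist',n)
a,b=[cv2.imread(f'pics/{n}.png') for n in('w1','w2')]
cv2.imwrite('pics/w12.png',cv2.resize(np.vstack([a[:,:,:],b]),(640,960))[:, :] if 0 else np.vstack([cv2.resize(a[:400],(640,300)) ,cv2.resize(b[:400],(640,300))]))
print(bot.read_state()['clock'])
```

```text
2.8167
```

View pics/w1.png

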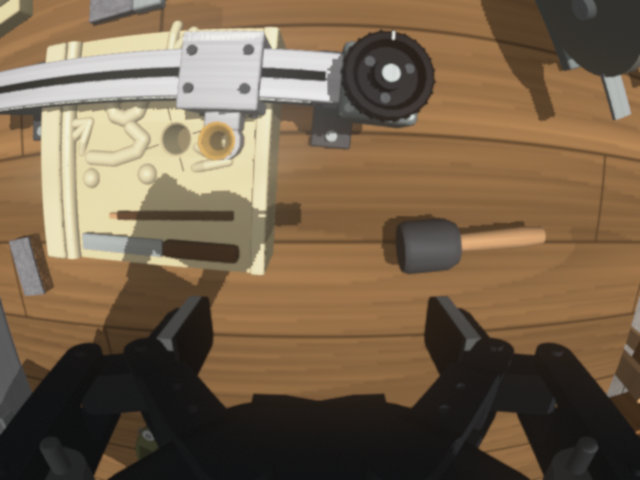

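View pics/w2.png

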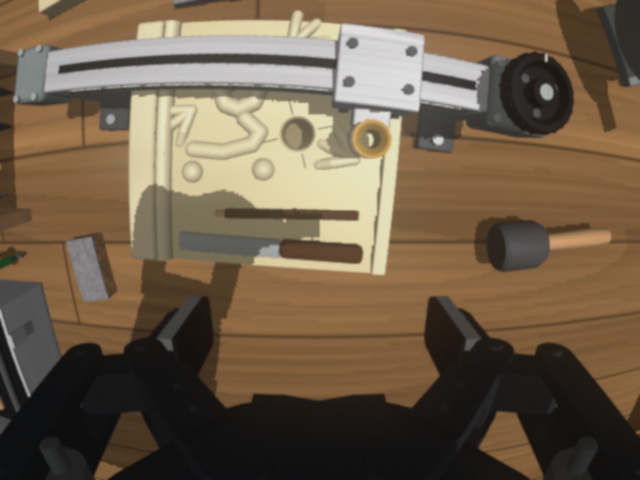

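w1: wheel at about (388,75), tube mouth (218,140), hole (176,138). w2: wheel at about (537,93), tube (371,138), hole (298,133). Next I'll triangulate these and view an enlarged crop.

Run:
```python
from h import *
a,b=load('w1'),load('w2')
print('tube',tri([(a,218,140),(b,371,138)]).round(1),'hole',tri([(a,176,138),(b,298,133)]).round(1),'wheel',tri([(a,388,75),(b,537,93)]).round(1))
for c,pts in ((a,[(388,75,178),(218,140,140),(176,138,75)]),(b,[(537,93,178),(371,138,140),(298,133,75)])):
    for p in pts: print(p,atz(c,*p).round(1))
A=cv2.resize(a['image'][20:170,150:440],None,fx=2.7,fy=2.0*1.0) if 0 else cv2.resize(a['image'][25:165,150:440],None,fx=2.7,fy=2.7,interpolation=cv2.INTER_CUBIC)[:300*2]
B=cv2.resize(b['image'][80:165,270:410],None,fx=2.5,fy=2.5,interpolation=cv2.INTER_CUBIC)
B=np.pad(B,((0,0),(0,A.shape[1]-B.shape[1]),(0,0)))
cv2.imwrite('pics/crop1.png',np.vstack([A,B]));print(np.vstack([A,B]).shape)
```

```text
tube [ 520.3 -119.6  133.8] hole [525.8 -60.1  74.1] wheel [ 564.4 -246.4  166.5]
(388, 75, 178) [ 562.4 -244.3  178. ]
(218, 140, 140) [ 520.1 -121.3  140. ]
(176, 138, 75) [525.8 -60.4  75. ]
(537, 93, 178) [ 561.9 -238.9  178. ]
(371, 138, 140) [ 520.3 -118.8  140. ]
(298, 133, 75) [525.7 -60.1  75. ]
(590, 783, 3)
```

View pics/crop1.png

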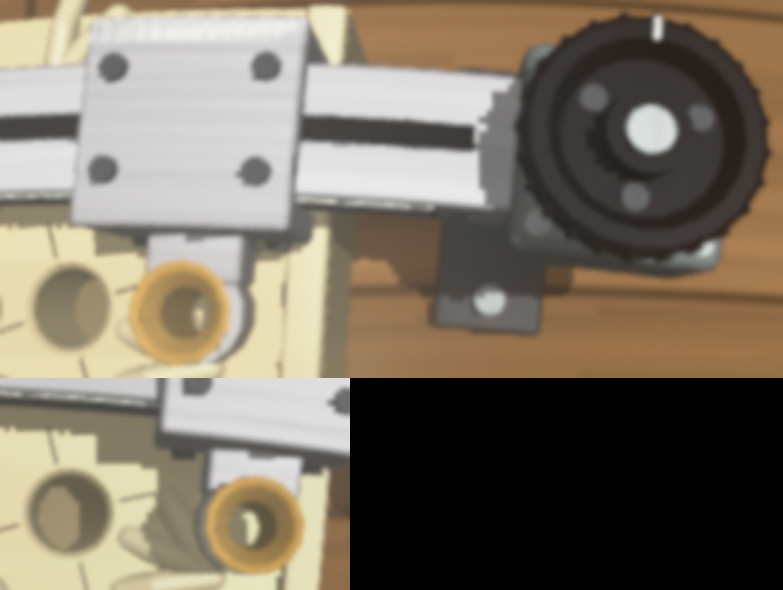

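Run:
```python
from h import *
print(bot.tip_reach)
D=R.from_euler('x',180,degrees=True).as_matrix()
yaw=lambda d: quat(R.from_euler('z',d,degrees=True).as_matrix()@D)
w=[564,-246]
print(bot.ik([*w,169],yaw(138)),bot.ik([*w,169],yaw(0)))
bot.move_to([*w,260],yaw(138))
print(bot.servo_line([*w,170],speed=100,until_force=12))
bot.move_gripper(55,grip_force=50)
s=bot.read_state();print(s['joint_positions'],s['ee_pos'],s['grip_width'],s['grip_force'],s['ft_force'],s['clock'])
```

```text
19.0
[-0.47081065  0.51653198  1.41262495  0.          1.21243572 -1.30856869] [-4.70810651e-01  5.16531985e-01  1.41262495e+00 -4.44089210e-16
  1.21243572e+00  1.09998568e+00]
False
[-0.47140609  0.51386993  1.41101128 -0.00150811  1.21584159 -1.30870701] [ 563.74850988 -246.64069646  171.28898236] 61.46244386047274 54.1644389404064 [-7.70768021 -0.05824482  7.75793963] 6.4667
```

Run:
```python
from h import *
j=bot.read_state()['joint_positions'].copy()
j[5]+=0.3; bot.move_joints(j); s=bot.read_state();print(s['ft_force'],s['moment'],s['clock'])
j[5]+=2.1; bot.move_joints(j); s=bot.read_state();print(s['ft_force'],s['moment'],s['joint_positions'][5],s['grip_width'],s['clock'])
bot.move_gripper(85); s=bot.read_state()
p=s['ee_pos'];bot.servo_line([p[0],p[1],300],speed=150)
D=R.from_euler('x',180,degrees=True).as_matrix();q=quat(D)
bot.move_to([450,-60,300],q);bot.dwell(.3);c=snap('wrist','w3')
print(bot.read_state()['clock'])
cv2.imwrite('pics/crop3.png',np.vstack([cv2.resize(c['image'][60:210,190:390],None,fx=4,fy=4,interpolation=cv2.INTER_CUBIC)]))
```

```text
[ 4.17490942  2.15327856 -2.3583417 ] [ 0.15403374 -0.13967829 -0.34276861] 6.8583
[ 26.21208867  -8.96713274 -11.35667845] [-0.44931339 -3.93765714 -0.01660996] 1.089166476948408 61.034120390679455 8.6833
11.2833
```

View pics/crop3.png

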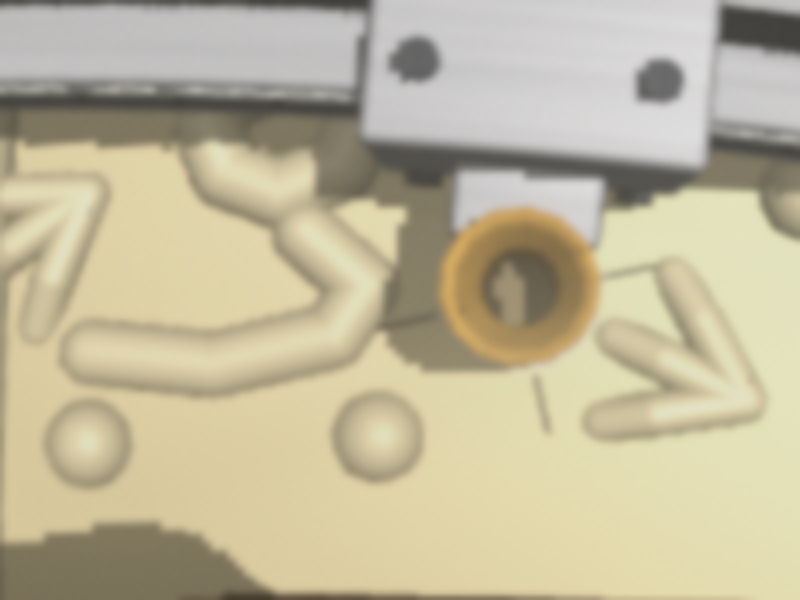

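Run:
```python
from h import *
c=load('w3');print(atz(c,320,131.5,140),atz(c,320,133.5,75),c['E'])
a,b=load('w1'),load('w2');print(atz(a,176.7,138.7,75),atz(b,297.6,133.6,75))
print(atz(a,217,140.6,140),atz(b,371.6,138.8,140))
```

```text
[524.98526625 -59.97980024 140.        ] [525.39916327 -60.23863226  75.        ] [515.03061907 -58.85646444 422.83493369]
[525.0870846  -61.14946427  75.        ] [525.18012705 -59.72998981  75.        ]
[ 519.63553349 -120.50639497  140.        ] [ 519.69370265 -119.22165296  140.        ]
```

The tube is over the hole to within about 0.7 mm. Next I'll look at the rod in the rack.

Run:
```python
from h import *
D=R.from_euler('x',180,degrees=True).as_matrix();q=quat(D)
im=[]
for n,p in (('r1',[400,310,350]),('r2',[400,420,350])):
    bot.move_to(p,q); bot.dwell(.3); c=snap('wrist',n)
    u,v=map(int,proj(c,[471,366,190]));print(u,v)
    u=min(max(u,75),565);v=max(v,100)
    im.append(cv2.resize(c['image'][v-100:v+100,u-67:u+66],None,fx=3,fy=3,interpolation=cv2.INTER_CUBIC)); print(u-67,v-100)
cv2.imwrite('pics/crop4.png',np.hstack(im)); print(bot.read_state()['clock'])
```

```text
246 138
179 38
390 138
323 38
13.9083
```

View pics/crop4.png

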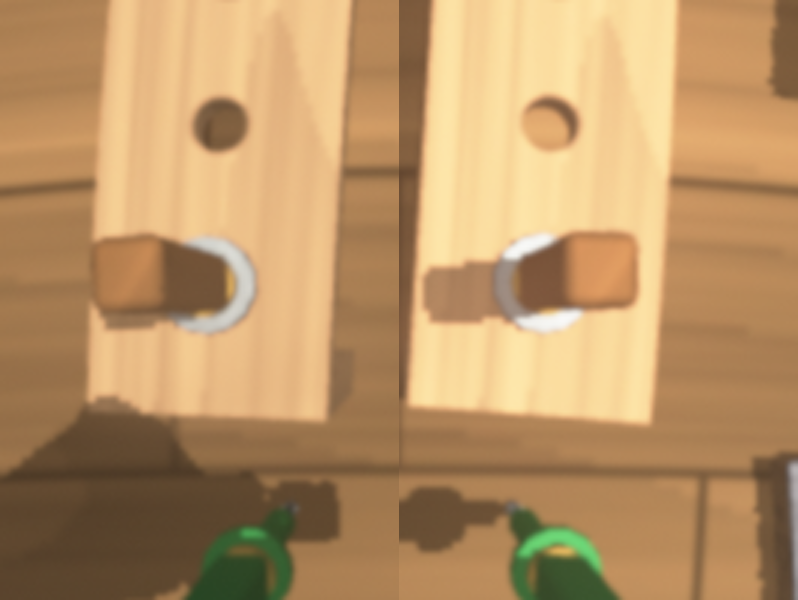

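The brown handle with a grey steel collar, at (126,272) and (603,269) in the crop, is in the rack. It's the gauge rod. The green rod below it at about (245,560) is the decoy.

Run:
```python
from h import *
a,b=load('r1'),load('r2')
A=lambda x,y:(a,x/3+179,y/3+38)
B=lambda x,y:(b,(x-399)/3+323,y/3+38)
def hm(x,y): pass
top=tri([A(126,272),B(603,269)]);col=tri([A(207,285),B(543,283)]);print('top',top,'collar',col)
print('green collar',tri([A(248,565),B(556,565)]),'rackhole',tri([A(220,124),B(550,124)]))
for f,pts in ((A,[(97,245),(163,237),(165,308),(98,311)]),(B,[(570,236),(636,236),(637,302),(568,303)])):
    P=[atz(*f(*p),top[2])[:2] for p in pts];print(np.round(P,1).tolist(),[np.degrees(np.arctan2(*(P[(i+1)%4]-P[i])[::-1])).round(1) for i in range(4)],[np.linalg.norm(P[(i+1)%4]-P[i]).round(1) for i in range(4)])
# green heights from depth / rack axis
for x,y in((110,200),(92,380)): print('rackedge',atz(*A(x,y),135))
for x,y in((345,80),(330,400)): print('rackedgeR',atz(*A(x,y),135))
P=[]
for c in(a,b):
    for v in range(100,400,3):
        for u in range(100,560,3):
            B_,G,R_=c['image'][v,u].astype(int)
            if G>R_+30 and G>B_+25: P.append(dep(c,u,v))
P=np.array(P);print(len(P),P.min(0),P.max(0)); m=P[:,2]>P[:,2].max()-8;print(P[m].mean(0))
```

```text
top [476.98549524 374.42871296 234.10611372] collar [476.77927894 374.28826886 139.91473742]
green collar [387.50903447 366.11309387 125.35456903] rackhole [526.83792623 371.33275341 133.34789545]
[[483.3, 380.9], [484.3, 366.1], [468.7, 365.8], [468.8, 381.0]] [np.float64(-86.5), np.float64(-179.1), np.float64(89.9), np.float64(-0.1)] [np.float64(14.9), np.float64(15.5), np.float64(15.2), np.float64(14.6)]
[[483.9, 381.7], [484.5, 367.2], [470.1, 366.8], [469.3, 382.0]] [np.float64(-87.5), np.float64(-178.4), np.float64(92.9), np.float64(-1.2)] [np.float64(14.5), np.float64(14.4), np.float64(15.2), np.float64(14.6)]
rackedge [504.82527206 405.5292245  135.        ]
rackedge [448.9092053 412.4700978 135.       ]
rackedgeR [539.22106295 333.21862209 135.        ]
rackedgeR [440.88028175 338.02270327 135.        ]
269 [373.32215215 353.52233639 123.92557547] [485.1469655  534.92823939 223.00415199]
[414.22948502 417.77401965 220.67694823]
```

Run:
```python
from h import *
D=R.from_euler('x',180,degrees=True).as_matrix()
q=quat(R.from_euler('z',1.3,degrees=True).as_matrix()@D)
x,y=477,374.4
bot.move_to([x,y,330],q)
print(bot.servo_line([x,y,192],speed=120,until_force=10))
f0=bot.read_state()['ft_force']
bot.move_gripper(10,grip_force=60)
s=bot.read_state();print(s['ee_pos'],s['grip_width'],s['grip_force'],s['ft_force']-f0)
print(bot.servo_line([x,y,410],speed=100,until_force=15))
s=bot.read_state();print(s['ee_pos'],s['grip_width'],s['ft_force']-f0,s['clock'])
bot.dwell(.2);c=snap('wrist','g1')
cv2.imwrite('pics/crop5.png',c['image'])
```

```text
False
[477.02678699 374.41567508 192.07884339] 16.249001931162013 59.050655364990234 [ 0.35068624 -0.4648209  -0.52309564]
False
[476.98632874 374.39289288 409.6583606 ] 16.325122384846072 [-0.07074762 -0.09920244 -1.38846274] 18.625
```

View pics/crop5.png

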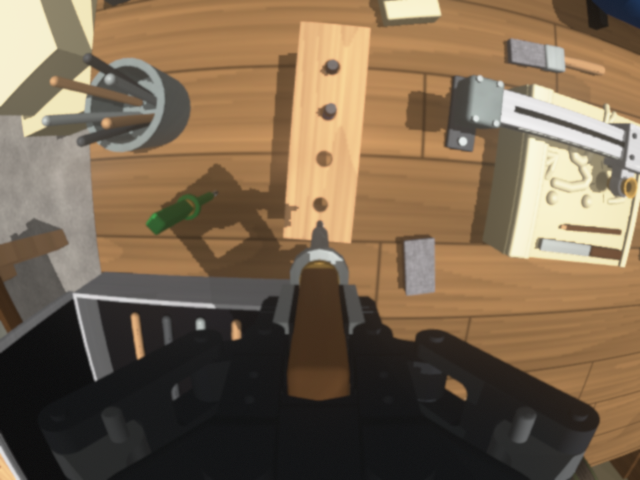

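The rod is held straight in the grip: collar at (319,265), tip near (319,226). I'll carry it to the tube, check the tip against its predicted pixel, and lower.

Run:
```python
from h import *
c=load('g1');s=bot.read_state();p=s['ee_pos'];print(c['cx'],'pred tip',proj(c,p-[0,0,179]),'collar',proj(c,p-[0,0,57]))
x,y=525,-60.1
bot.servo_line([x,y,410],speed=220)
bot.servo_line([x,y,335],speed=120);bot.dwell(.3)
c=snap('wrist','g2');s=bot.read_state();p=s['ee_pos'];print(p,'pred tip',proj(c,p-[0,0,179]),'mouth',proj(c,[x,y,140]),s['clock'])
cv2.imwrite('pics/crop6.png',cv2.resize(c['image'][130:330,220:420],None,fx=3,fy=3,interpolation=cv2.INTER_CUBIC))
```

```text
318.35184166717875 pred tip (np.float64(320.4992785983972), np.float64(223.16184148960383)) collar (np.float64(321.77018036069575), np.float64(272.9442372216136))
[525.04334029 -60.09967997 335.24909588] pred tip (np.float64(320.46992989599295), np.float64(223.31279171859566)) mouth (np.float64(320.36917350165743), np.float64(219.4756343256477)) 22.1333
```

View pics/crop6.png

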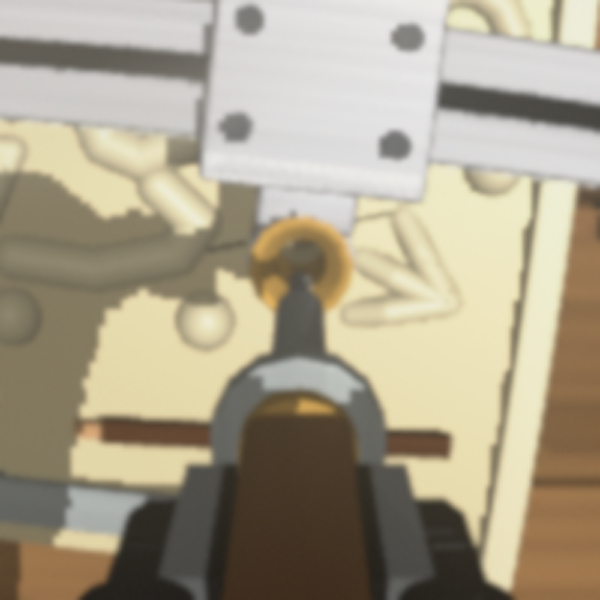

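The tip is at about (320,222) and the tube mouth at (320,219), both within about 1 mm of prediction. Lowering.

Run:
```python
from h import *
x,y=525,-60.1
f0=bot.read_state()['ft_force']
def st(t):
    s=bot.read_state();print(t,s['ee_pos'].round(2),(s['ft_force']-f0).round(2),s['grip_width'].round(2),round(s['clock'],2));return s
r=bot.servo_line([x,y,212],speed=60,until_force=10);st(r)
if not r:
    r=bot.servo_line([x,y,192],speed=20,until_force=12);st(r)
```

```text
Traceback (most recent call last):
AttributeError: 'float' object has no attribute 'round'
```

Run:
```python
from h import *
x,y=525,-60.1
f0=bot.read_state()['ft_force']
def st(t):
    s=bot.read_state();print(t,s['ee_pos'].round(2),(s['ft_force']).round(2),(s['ft_force']-f0).round(2),s['moment'].round(2),s['grip_width'],round(s['clock'],2));return s
s=st(0)
if s['ee_pos'][2]<213:
    r=bot.servo_line([x,y,192],speed=20,until_force=12);st(r)
```

```text
0 [525.08 -60.12 212.24] [-0.53 -0.23 -0.56] [0. 0. 0.] [0.07 0.04 0.02] 16.324048316233043 24.33
True [525.22 -60.19 197.  ] [ 0.18 -0.52  5.57] [ 0.72 -0.29  6.12] [0.01 0.   0.07] 16.05547573577269 25.07
```

Run:
```python
from h import *
x,y=525.1,-60.1
def st(t):
    s=bot.read_state();print(t,s['ee_pos'].round(2),(s['ft_force']).round(2),s['moment'].round(2),s['grip_width'],round(s['clock'],2));return s
r=bot.servo_line([x,y,194],speed=15,until_force=15);st(r);bot.dwell(.2);st('hold')
r=bot.servo_line([x,y,225],speed=40,until_force=25);st(r)
if not r:
    bot.servo_line([x,y,410],speed=110);bot.dwell(.3);st('up')
    c=snap('wrist','u1');cv2.imwrite('pics/crop7.png',cv2.resize(c['image'][130:330,220:420],None,fx=3,fy=3,interpolation=cv2.INTER_CUBIC))
    for a in (0,180):
        for az in (-10,-60,20,40):
            Rz=R.from_euler('z',az,degrees=True).as_matrix()
            # tool z horizontal along (cos az, sin az)
            for k in (0,90,180,-90):
                T=Rz@np.array([[0,0,1],[0,1,0],[-1,0,0]])@R.from_euler('z',k,degrees=True).as_matrix()
                if a==0: print(az,k,bot.ik([420,-60,480],quat(T)))
```

```text
True [525.74 -60.38 196.89] [-0.82 -0.14  6.54] [ 0.02  0.11 -0.02] 16.458380654432286 25.28
hold [525.74 -60.38 196.89] [-1.88 -0.57  5.47] [-0.05  0.14  0.08] 16.236861432901406 25.48
False [524.99 -60.08 224.75] [-0.21 -0.35 -0.2 ] [-0.03 -0.02 -0.  ] 16.201512470831695 26.35
up [525.1  -60.11 409.89] [ 0.11  0.64 -0.92] [ 0.04  0.03 -0.03] 16.198502092225098 28.48
-10 0 [-0.29004744 -0.61722397  2.29200889  2.30061944  0.15527091  2.40575135]
-10 90 [-0.29004744 -0.61722397  2.29200889  2.30061944  0.15527091 -2.30663763]
-10 180 [-0.29004744 -0.61722397  2.29200889  2.30061944  0.15527091 -0.73584131]
-10 -90 [-0.29004744 -0.61722397  2.29200889  2.30061944  0.15527091  0.83495502]
-60 0 None
-60 90 None
-60 180 None
-60 -90 None
20 0 None
20 90 [-0.73110323 -0.45398142  2.20957848  1.6686414   1.089243   -1.77963997]
20 180 [-0.73110323 -0.45398142  2.20957848  1.6686414   1.089243   -0.20884365]
20 -90 [-0.73110323 -0.45398142  2.20957848  1.6686414   1.089243    1.36195268]
40 0 None
40 90 [-0.80726012 -0.2469062   2.07288735  1.58732809  1.50751272 -1.82650443]
40 180 [-0.80726012 -0.2469062   2.07288735  1.58732809  1.50751272 -0.2557081 ]
40 -90 [-0.80726012 -0.2469062   2.07288735  1.58732809  1.50751272  1.31508823]
```

View pics/crop7.png

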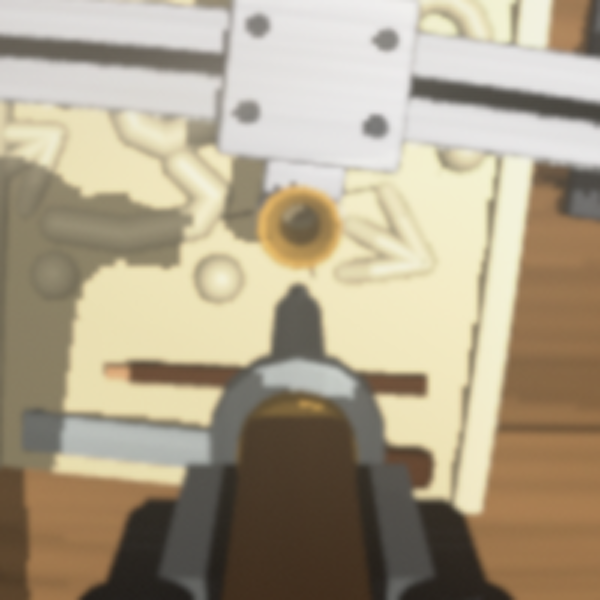

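The needle now reads shorter, with its tip at crop row 285 instead of about 275. The tube is still over the dark hole at (300,225). Now I'll level the rod.

Run:
```python
from h import *
j0=bot.read_state()['joint_positions'];print(j0.round(2))
az=j0[0];Rz=R.from_euler('z',az).as_matrix();best=None
for r in (420,460,500,540):
  for z in (480,540,600):
    for k in np.radians(np.arange(-180,180,15)):
        T=Rz@np.array([[0,0,1],[0,1,0],[-1,0,0]])@R.from_euler('z',k).as_matrix()
        p=[r*np.cos(az),r*np.sin(az),z]
        j=bot.ik(p,quat(T))
        if j is None: continue
        d=np.abs(j-j0).max()
        if abs(j[3])<.1 and (best is None or d<best[0]): best=(d,j,p,T)
d,j,p,T=best;print(d,np.round(j,2),p)
bot.move_joints(j);bot.dwell(.5)
s=bot.read_state();print(s['ee_pos'],rot(s['tool_rot'])[:,2],np.abs(s['qvel']).max(),s['grip_width'],s['ft_force'],s['clock'])
c=snap('scene','end');cv2.imwrite('pics/crop8.png',c['image'])
```

```text
[-0.18  0.18  1.3  -0.    1.65  1.36]Traceback (most recent call last):
  File "<stdin>", line 13, in <module>
TypeError: cannot unpack non-iterable NoneType object
```

Run:
```python
from h import *
j0=bot.read_state()['joint_positions'].copy()
for f in (.25,1):
    j=j0.copy(); j[1]+=f*(0.0-j0[1]); j[4]+=f*(np.pi/2-j0[2]-j0[4]); j[3]=0
    bot.move_joints(j)
    s=bot.read_state();z=rot(s['tool_rot'])[:,2];print(s['ee_pos'].round(1),z.round(4),s['clock'])
    if z[0]<.05: print('wrong way');break
bot.dwell(.5);s=bot.read_state();print(rot(s['tool_rot'])[:,2],np.abs(s['qvel']).max(),s['grip_width'],s['ft_force'])
c=snap('scene','end');cv2.imwrite('pics/crop8.png',c['image'])
```

```text
[589.8 -72.  450.4] [ 0.3732 -0.0691 -0.9252] 28.9583
[664.2 -85.8 723.1] [ 0.9833 -0.1822 -0.0048] 30.0583
[ 9.83280457e-01 -1.82097404e-01 -2.80146609e-04] 0.0011019163425318747 16.30402154308594 [-0.01927557  0.47457528 -0.66547856]
```

View pics/crop8.png

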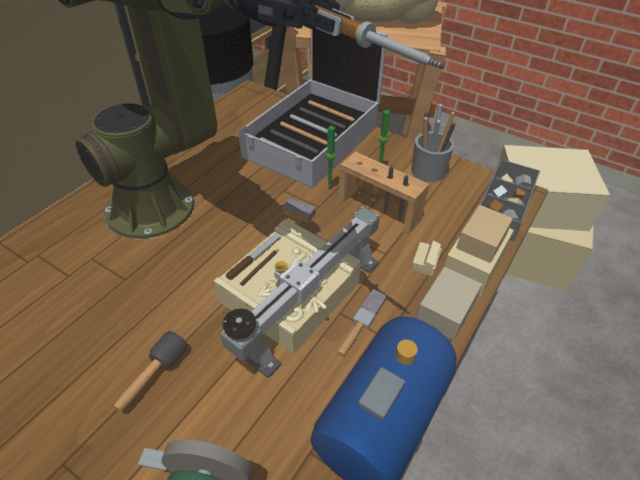

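The rod is level in the air, with the collar at (366,35) and the tip at (441,65). The tube is still over the hole at (281,267) and the bystanders haven't moved. One numeric check of the level against the wrist view, then I hand in.

Run:
```python
from h import *
c=load('end');s=bot.read_state();p=s['ee_pos'];z=rot(s['tool_rot'])[:,2]
print('collar',proj(c,p+z*57),'tip',proj(c,p+z*167))
print(bot.finish_job(),bot.read_state()['clock'])
```

```text
collar (np.float64(368.6885332748286), np.float64(37.118346088743124)) tip (np.float64(443.4115359495419), np.float64(67.85313286668068))
the job is handed in; nothing more can be done
the job is handed in; nothing more can be done
```

The job is handed in. The guide tube stands over the hole (within about 1 mm by camera), the gauge rod was seated fully home and drawn straight out, and the arm holds it level about 72 cm above the bench, at about 31 s on the robot's clock.

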